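# Open the argon box's pass lock after feeling that its inner gate is shut

## Robot

A 6-joint arm with a two-finger parallel gripper is mounted at the origin on the work surface. World frame = base frame: x ahead of the robot, y to its left, z up, the work surface at z = 0. Lengths are in mm, angles in rad, forces in N, time in s.
With the tool pointing down it reaches from about 350 to 875 mm from the base axis. Payload 4.2 kg.
Tool frame: the origin (TCP) lies midway between the tips of the shut fingers; the grasp point (between the pads) lies 19 mm behind it; y points along the fingers, x is the direction in which the jaws open and shut, and the axes are right-handed (so a half turn about y gives the same grasp; the last joint's range is limited). The gripper opens to 85 mm and grips with 20 to 120 N. Pads are 22 mm wide; open, the fingers measure 114 mm over their backs; the gripper's body (76 mm by 85 mm) begins 54 mm behind the grasp point. The pads swing forward as they close: fully open they stand 13 mm farther back than shut.
Start: joints at [-0.843, 0.385, 0.008, 0, -1.194, -0.259], TCP at [282.396, -557.541, 231.312] pointing down, gripper open.
Joint ranges: [-3.14, 3.14], [-1.21, 2.06], [-1.07, 1.41], [-3.16, 2.05], [-2.99, -0.16], [-3.1, 3.1]. Speed limits (rad/s): [2.79, 2.79, 3.14, 3.14, 3.14, 3.14].

## Interface

Orientations are given as a unit quaternion [x, y, z, w].
In Python, from bench import read_state, get_image, job_done gives the robot as it stands.
- The arm moves only by the tool play_rows, never from a script. Its argument "series" is a list of rows, each a list of 7 numbers: the shift along the tool's x, y, z in m, then the turn, a rotation vector about the tool's x, y, z in rad, then the finger opening in m, from 0 to 0.0854. In form: [[x, y, z, wx, wy, wz, claw], ...]. A call has 1 to 10 rows; each row shifts and turns the pose as measured when the row begins, along the tool's axes as they then stand; what a row does not reach is not made up. A row lasts 1/10 s, in which the tool goes at most 50 mm and 8.59 degrees, less where a joint would pass 70% of its speed; a pose out of reach is approached as far as the arm can. A call with a gripper value outside its range is refused whole. The fingers move at their own pace and stop on an object; the grip force is fixed at half the most. Time passes only in rows, so rows that do not move let the fingers close. It gives the time, the measured TCP pose, the force and the opening at its end, in the units of the state.
- read_state(): the state, without advancing time (a new reading comes with each control period).
- get_image(name): name is "scene" or "top"; returns a dict with "color" (400x640x3 uint8, red, green, blue), "intrinsics" (3x3 intrinsics, pixels), "D" ([k1, k2, p1, p2, k3] as OpenCV has them; the pictures are not rectified), "origin" and "orientation" of the camera in the world. Camera axes: x right, y down, z forward; pixel columns grow to the right and rows downward; lengths in mm; the calibration is good to about 2 mm. A picture is of the moment at which its call begins. There is no depth.
- job_done(): hands the job in, once; it reports no verdict.
The state is a dict: "clock": time; "joints": joint angles; "joint_vel": joint speeds; "joint_efforts": joint torques, N m; "position": TCP position; "ee_rot": TCP orientation; "contact_force": force on the tool from outside, world axes, zero at the start; "wrist_torque": the same for the moment, N m; "gripper_width": finger opening in mm.
Only numpy, scipy, OpenCV 4.12 (cv2) and the standard library are available. Lean on these libraries where they do the work, as an engineer would, in place of code of your own. Each camera call takes 0.05 s, during which the arm holds its last target. There are 200 camera calls.

## Task

Open the pass lock of the argon welding box for loading. First make sure by touch that the inner slide gate is shut: with the fingers press its grip bar down until it stops dead, and keep a firm push of 12 N or more on it for half a second. Only then turn the outer door's T-handle to free the door and swing the door wide open, about square to its frame; leave it standing so with the gate still fully down, and leave the tools and the jar lying around where they are.

Things in the scene. Friction and masses are not known exactly. Their poses are not given: they have to be found in the camera images.
- passbox: Bench argon box with pass lock, one fixed unit. Origin: on the bench under the lock's centre; z up. mm in its frame: lock (aluminium, clear top) x -115..115, y -95..136, 216 high, the gate housing at its +y end 240 high; beyond it the main box (white base, clear hood) x -165..170, y 136..470, 255 high, gauge to 278. The outer door closes the -y end; the inner gate is the upright plane y 118.
- gate: Inner gate: upright steel blade with a black grip bar on top, 110 (x) x 22 (y) x 16 (z) mm. Origin: middle of the bar's flat top; axes as passbox. Shut, it is 270 mm above the bench, 8 mm slit under the bar. Slides straight up (to 140 mm); begins 0 to 25 mm up. Gland friction holds it: 4 N pushes it down, 12 N lifts it; once down it stops dead.
- door (a joint): Angle of the outer door, rad: 0 = shut, opens to 1.75 at its stop. Upright aluminium frame with a clear pane, 210 wide x 12 thick x 170 high mm, 50 to 220 above the bench; shut, it spans x -105..105, y -107..-95 in the passbox frame. Hinged on its +x edge, the free -x edge swings out to -y. 1 to 2 N at the free edge move it; it stays where it is left.
- door_hinge (a point): On the door's upright hinge axis, at the height of the door's top edge (220 mm); x 115, y -101 mm in the passbox frame. Its axes turn with the door (as passbox when shut): the door lies along -x from 10 to 220 mm, faces at y -6 (outside) and +6 (inside).
- t_handle (a joint): Turn of the latch T-handle on the door's outside, rad: 0 = bar upright, latched (its tongue lies behind a steel keeper beside the free edge, passbox x -135..-106, y to -129 mm, z 166..194); 1.571 = bar level. The bar's top end goes over towards the hinge (passbox +x). The tongue clears the keeper from about 0.6. 3 to 5 N near the bar's end turns it; it stays where left. Begins 0 to 0.12.
- t_bar (a point): Middle of the T-handle's round bar, 16 mm thick, 60 mm to each side along the point's z, on the turning axis (point y; -y points away from the door). 180 mm above the bench; x -65, y -152 mm in the passbox frame with the door shut. 37 mm clear between bar and door face; stem 18 mm thick in the middle. Upright, the bar's end stands 20 mm above the door.
- bench_block: Bystander: square steel bench block 90 x 90 x 22 mm, loose. Origin: centre of its underside.
- jar: Bystander: glass jar with a metal lid, 68 mm across, about 85 mm high, loose. Origin: centre of its underside.
- hammer: Bystander: hammer lying loose on the bench along its x, handle to -x. Origin: on its underside, about the middle of its length.
- mandrel: Bystander: tapered steel ring mandrel lying loose on the bench along its x, 300 mm long: a square 26 mm handle from -100 to 0, then a round taper to +200. Origin: on its underside, where the taper begins.

How it is judged (in metres and radians):
On the way, in this order (a step that is already met when the one before it is completed fails the run):
1. the fingers press on the gate's grip bar with more than 9 N while the gate is fully down (within 3 mm), for 0.3 s, with the outer door still shut (contact force between the fingers and gate above 9 N and z of gate in the frame of passbox below 0.273 m and value of joint door below 0.04 rad), for 0.3 s.
2. then the T-handle is turned far enough to free the door (0.6 rad or more) (value of joint t_handle above 0.6 rad), for 0.1 s.
3. then the outer door is swung open past 1.25 rad (value of joint door above 1.25 rad), for 0.1 s.
At the end, for the whole second after the job is handed in: The outer door stands open past 1.25 rad (72 degrees) and at rest, and the inner gate is fully down (within 3 mm) (value of joint door above 1.25 rad and z of gate in the frame of passbox below 0.273 m and velocity of joint door between -0.05 and 0.05 rad/s); the robot touches nothing.
It fails at once if the outer door is open (more than 0.06 rad) while the inner gate is not fully down (more than 4 mm up) (value of joint door above 0.06 rad and z of gate in the frame of passbox above 0.274 m).
It fails at once if a tool or the jar is moved by more than 30 mm (distance of any of bench_block, jar, hammer, mandrel from where it was at the start of the episode above 0.03 m).
It also fails if it takes over 72 s, if anything falls off the work surface, if the arm or the gripper's body presses on something with over 40 N, if the wrist force passes 120 N, or if a joint passes its speed limit or range.

## Working session

There is one attempt and no reset: what is moved stays moved. The work goes in short steps, Python scripts to look and compute and a tool call to move; the robot and the scene stay as the last step left them, time stands still between calls to the robot, and variables do not carry over. Pictures are saved under pics/ and viewed, about 8 in all and at most 12, crops included, and the job is handed in when it is done.

Besides the shell and the picture viewer there is one more tool, called after "Call:" as name(argument=value, ...), one argument or row to a line, values as JSON. play_rows: Moves the arm, as the interface text tells. Its arguments: {"type":"object","properties":{"series":{"type":"array","items":{"type":"array","items":{"type":"number"}}}},"required":["series"]}

```bash
mkdir -p pics; ls; python3 - <<'E'
from bench import *
import cv2
print(read_state())
for n in("scene","top"):
    d=get_image(n); cv2.imwrite(f"pics/{n}0.png",d["color"][:,:,::-1])
    print(n,d["intrinsics"],d["D"],d["origin"],d["orientation"])
E
```

```text
pics
{'clock': 0.0, 'joints': array([-8.43399180e-01,  3.85585718e-01,  6.60867532e-03, -5.00660127e-04,
       -1.19400260e+00, -2.58610099e-01]), 'joint_vel': array([-0.00047671, -0.00123073,  0.00073671,  0.00059484,  0.00113091,
       -0.0008696 ]), 'joint_efforts': array([ 7.57969747e-05, -3.92287123e+01,  1.88408875e+01,  4.18623269e+00,
       -4.57363960e-03, -4.93199508e-06]), 'position': array([ 282.13201645, -557.03483685,  230.19702742]), 'ee_rot': array([ 0.3695648 ,  0.60279973, -0.60203964, -0.37094826]), 'contact_force': array([-0.60573856,  0.66420307, -0.41274953]), 'wrist_torque': array([-0.01167162,  0.0324003 , -0.00368031]), 'gripper_width': 85.77357517214118}
scene [[470.86852063   0.         315.52693153]
 [  0.         470.86852063 199.10404998]
 [  0.           0.           1.        ]] [-0.01878727  0.          0.          0.          0.        ] [1325.15756375 -570.83222055  905.63388252] [ 0.76878503  0.47665096 -0.22739802 -0.3606433 ]
top [[425.76348875   0.         320.71354416]
 [  0.         425.76348875 199.05500985]
 [  0.           0.           1.        ]] [-0.08340231  0.          0.          0.          0.        ] [ 443.61688863 -184.49664169 1231.09283912] [ 0.71292762 -0.69964779  0.02871443 -0.03745219]
```

View pics/scene0.png

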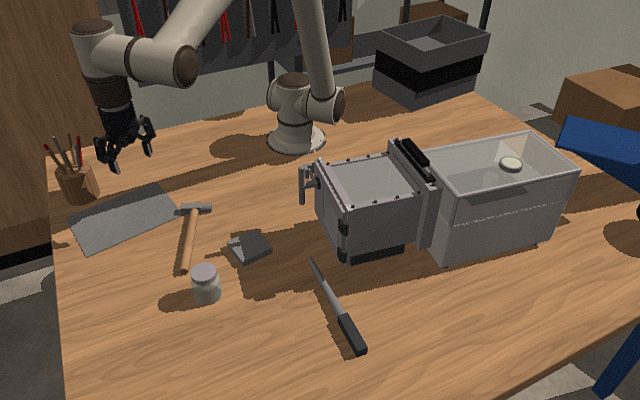

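View pics/top0.png

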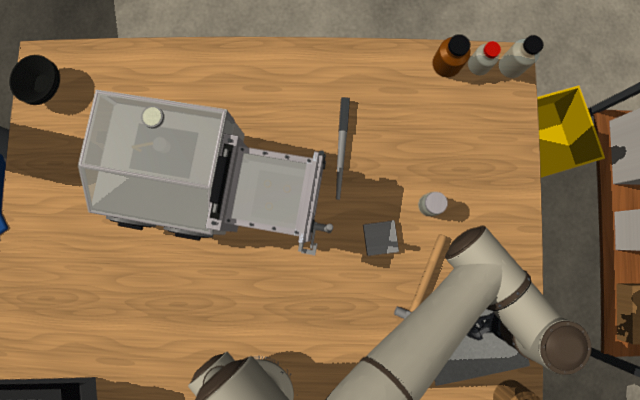

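The scene view shows the lock at about (375,190), the T-handle at (305,185), the gate's black bar at (412,155), and the hammer, jar, block and mandrel in front. In the top view the grip bar is at (220,180), the door at about x=315 and the handle at (325,228).

```bash
cat > h.py <<'E'
import numpy as np, cv2
from scipy.spatial.transform import Rotation as R
from bench import *
def cam(n):
    d=get_image(n); return d
def ray(d,px):
    u=cv2.undistortPoints(np.array(px,float).reshape(-1,1,2),d["intrinsics"],np.array(d["D"]))[:,0]
    v=np.c_[u,np.ones(len(u))]; return R.from_quat(d["orientation"]).apply(v)
def onz(d,px,z):
    r=ray(d,px); o=np.array(d["origin"]); return o+r*((z-o[2])/r[:,2])[:,None]
def proj(d,P):
    Rm=R.from_quat(d["orientation"]).inv(); o=np.array(d["origin"])
    return cv2.projectPoints(np.array(P,float).reshape(-1,1,3),Rm.as_rotvec(),-Rm.apply(o),d["intrinsics"],np.array(d["D"]))[0][:,0]
def crop(d,x0,y0,x1,y1,s,f):
    cv2.imwrite(f,cv2.resize(d["color"][y0:y1,x0:x1,::-1],None,fx=s,fy=s,interpolation=cv2.INTER_CUBIC))
E
python3 - <<'E'
from h import *
a=cam("top");b=cam("scene")
A=cv2.resize(a["color"][130:260,190:350,::-1],None,fx=5,fy=5,interpolation=cv2.INTER_CUBIC)
cv2.imwrite("pics/t1.png",A[:600])
crop(b,290,120,450,270,4,"pics/s1.png")
g=cv2.cvtColor(a["color"],cv2.COLOR_RGB2GRAY)
m=np.zeros_like(g);m[135:225,200:240]=(g[135:225,200:240]<45)
c=max(cv2.findContours(m,cv2.RETR_EXTERNAL,cv2.CHAIN_APPROX_NONE)[0],key=cv2.contourArea)
r=cv2.minAreaRect(c);print(r,cv2.boxPoints(r))
E
```

```text
((219.42706298828125, 180.60305786132812), (12.182903289794922, 74.74827575683594), 10.84030532836914) [[206.41527 216.16463]
 [220.47334 142.75023]
 [232.43886 145.04149]
 [218.38078 218.45589]]
```

View pics/t1.png

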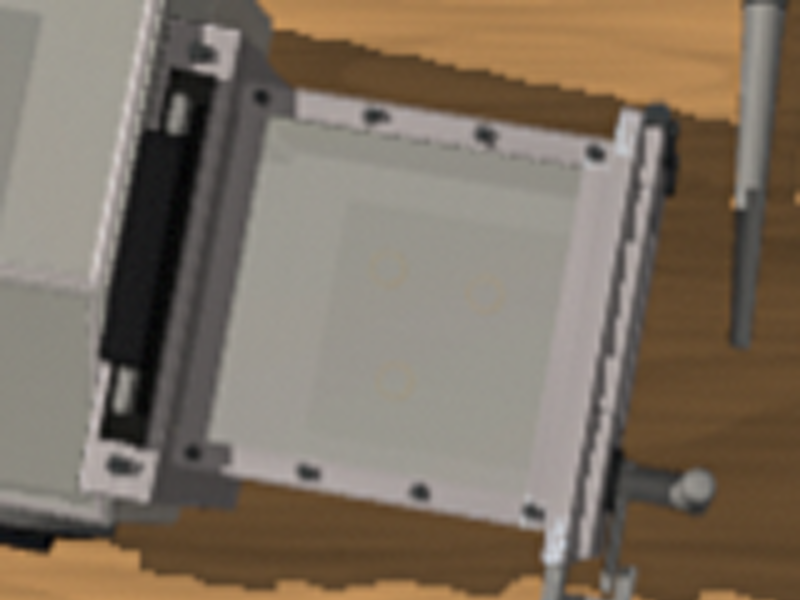

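View pics/s1.png

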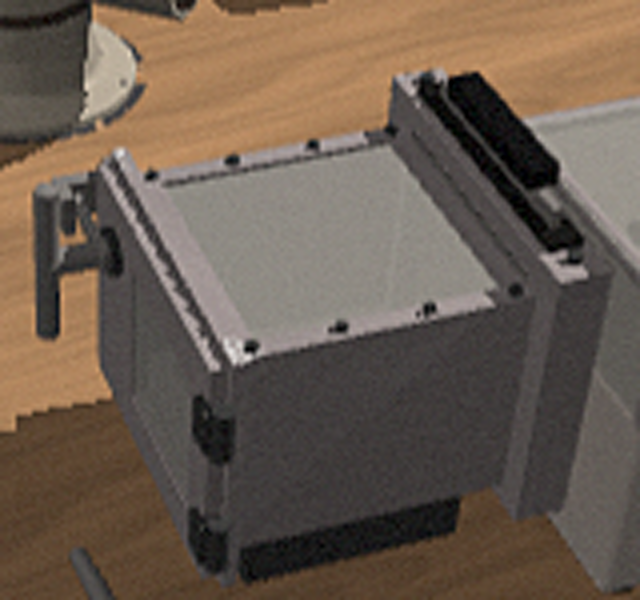

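```bash
cat > p.py <<'E'
from h import *
a=cam("top");b=cam("scene")
T=lambda p:np.array(p,float)/5+[190,130]
S=lambda p:np.array(p,float)/4+[290,120]
def tri(t,s):
    r1=ray(a,[T(t)])[0];r2=ray(b,[S(s)])[0];o1=np.array(a["origin"]);o2=np.array(b["origin"])
    k=np.linalg.lstsq(np.c_[r1,-r2],o2-o1,rcond=None)[0]
    p,q=o1+k[0]*r1,o2+k[1]*r2
    return ((p+q)/2).round(1),np.linalg.norm(p-q).round(1)
print("gate+x",tri((150,130),(558,157)),"gate-x",tri((102,360),(480,72)))
print("housing", onz(a,[T((240,30)),T((152,502)),T((207,25)),T((82,487))],240).round(1))
print("house tri",tri((240,30),(600,272)),tri((152,502),(393,78)))
print("T bar top",onz(a,[T((692,488))],240).round(1),tri((692,488),(45,185)))
print("door outer",onz(a,[T((664,130)),T((602,557))],220).round(1))
# screws at lock top z216
print("screws", onz(a,[T((375,117)),T((485,135)),T((596,152)),T((308,471)),T((420,491)),T((533,511))],216).round(1))
E
python3 p.py
```

```text
gate+x (array([628.9,  62.5, 277.6]), np.float64(3.9)) gate-x (array([523.4,  82.1, 270.9]), np.float64(4.6))
housing [[684.2  29.2 240. ]
 [458.6  62.  240. ]
 [686.5  45.2 240. ]
 [464.9  95.5 240. ]]
house tri (array([690.6,  39.4, 241.6]), np.float64(24.1)) (array([459.2,  64.2, 235.5]), np.float64(2.5))
T bar top [[ 470.3 -190.5  240. ]] (array([ 470. , -191.3,  238.1]), np.float64(1.8))
door outer [[ 642.7 -174.1  220. ]
 [ 437.4 -148.6  220. ]]
screws [[ 647.7  -33.6  216. ]
 [ 639.6  -87.4  216. ]
 [ 632.2 -141.4  216. ]
 [ 475.4   -6.9  216. ]
 [ 466.9  -60.9  216. ]
 [ 458.5 -115.1  216. ]]
```

```bash
cat > st.py <<'E'
from h import *
import sys
O=np.array([556.5,-53.5,0]);PB=R.from_euler("z",-0.152)
s=read_state();Q=R.from_quat(s["ee_rot"])
print("t",round(s["clock"],2),"pos",s["position"].round(1),"F",s["contact_force"].round(1),"j",s["joints"].round(2),"w",round(s["gripper_width"],1))
print("pb",PB.inv().apply(s["position"]-O).round(1),"axes x",Q.as_matrix()[:,0].round(3),"y",Q.as_matrix()[:,1].round(3))
# args: x y z yaw(of tool x axis, in passbox frame)
if len(sys.argv)>1:
    x,y,z,yaw=map(float,sys.argv[1:5])
    P=O+PB.apply([x,y,z]);X=PB.apply([np.cos(yaw),np.sin(yaw),0]);Y=np.array([0,0,-1.])
    G=R.from_matrix(np.c_[X,Y,np.cross(X,Y)])
    print("goal",P.round(1),"tool shift mm",Q.inv().apply(P-s["position"]).round(1),"rotvec",(Q.inv()*G).as_rotvec().round(3), "shift in goal axes",G.inv().apply(P-s["position"]).round(1))
E
python3 st.py 0 118 340 1.571; python3 st.py 0 118 340 -1.571|tail -1
python3 - <<'E'
from h import *
a=cam("top")
print("jar,block,hammerhead,mandrel tip",onz(a,[(433,204)],85),onz(a,[(380,238),(403,312),(338,197)],20))
E
```

```text
t 0.3 pos [ 282.3 -557.4  231. ] F [0.6 0.3 0.2] j [-0.84  0.39  0.01 -0.   -1.19 -0.26] w 85.4
pb [-194.7 -539.6  231. ] axes x [-0.452  0.892  0.001] y [-0.     0.001 -1.   ]
goal [574.4  63.1 340. ] tool shift mm [ 421.7 -108.8 -540.9] rotvec [-0.     0.621  0.001] shift in goal axes [ 657.6 -109.  -194.9]
goal [574.4  63.1 340. ] tool shift mm [ 421.7 -108.8 -540.9] rotvec [ 1.000e-03 -2.521e+00  0.000e+00] shift in goal axes [-657.6 -109.   194.6]
jar,block,hammerhead,mandrel tip [[ 543.18606685 -473.64951266   85.        ]] [[ 449.37484938 -338.6125316    20.        ]
 [ 243.05471904 -405.49989469   20.        ]
 [ 563.97669767 -217.69147663   20.        ]]
```

Call:
play_rows(
  series=[
    [0, -0.03, 0, 0, 0.124, 0, 0],
    [0, -0.03, 0, 0, 0.124, 0, 0],
    [0, -0.03, 0, 0, 0.124, 0, 0],
    [0, -0.02, 0, 0, 0.124, 0, 0],
    [0, 0, 0, 0, 0.124, 0, 0],
    [0.046, 0, -0.013, 0, 0, 0, 0],
    [0.046, 0, -0.013, 0, 0, 0, 0],
    [0.046, 0, -0.013, 0, 0, 0, 0],
    [0.046, 0, -0.013, 0, 0, 0, 0],
    [0.046, 0, -0.013, 0, 0, 0, 0],
  ],
)

```text
clock: 1.35
position: [387.9, -340.5, 342.9]
ee_rot: [-0.544, -0.45, 0.45, 0.547]
contact_force: [1.3, -0.4, 0.2]
gripper_width: -0.2
```

Call:
play_rows(
  series=[
    [0.046, 0, -0.013, 0, 0, 0, 0],
    [0.046, 0, -0.013, 0, 0, 0, 0],
    [0.046, 0, -0.013, 0, 0, 0, 0],
    [0.046, 0, -0.013, 0, 0, 0, 0],
    [0.046, 0, -0.013, 0, 0, 0, 0],
  ],
)

```text
clock: 1.85
position: [497.0, -117.3, 345.1]
ee_rot: [-0.545, -0.451, 0.449, 0.546]
contact_force: [0.7, -1.4, 0.4]
gripper_width: 0.1
```

```bash
python3 st.py 0 118 290 1.571
```

```text
t 1.85 pos [ 497.  -117.3  345.1] F [ 0.7 -1.4  0.4] j [ 0.08  0.12 -0.06 -0.   -1.38 -1.85] w 0.1
pb [-49.1 -72.1 345.1] axes x [0.189 0.982 0.003] y [ 0.002  0.003 -1.   ]
goal [574.4  63.1 290. ] tool shift mm [191.6  55.8 -41.8] rotvec [ 0.001 -0.038  0.003] shift in goal axes [190.1  55.1 -49.2]
```

Call:
play_rows(
  series=[
    [0.045, 0, -0.01, 0, -0.038, 0, 0],
    [0.045, 0, -0.012, 0, 0, 0, 0],
    [0.045, 0, -0.012, 0, 0, 0, 0],
    [0.045, 0, -0.012, 0, 0, 0, 0],
    [0.01, 0.02, -0.003, 0, 0, 0, 0],
    [0, 0.02, 0, 0, 0, 0, 0],
    [0, 0, 0, 0, 0, 0, 0],
  ],
)

```text
clock: 2.55
position: [579.4, 78.2, 304.7]
ee_rot: [-0.534, -0.466, 0.462, 0.534]
contact_force: [-0.7, -0.8, -0.7]
gripper_width: 0.2
```

```bash
python3 st.py 0 118 290 1.571; python3 - <<'E'
from h import *
a=cam("top");b=cam("scene")
A=cv2.resize(a["color"][130:240,190:270,::-1],None,fx=5,fy=5)
B=cv2.resize(b["color"][110:220,370:450,::-1],None,fx=5,fy=5)
cv2.imwrite("pics/g2.png",np.hstack([A,B]))
E
```

```text
t 2.55 pos [579.4  78.2 304.7] F [-0.7 -0.8 -0.7] j [ 0.41  0.27  0.03 -0.   -1.32 -2.12] w 0.2
pb [  2.7 133.6 304.7] axes x [0.14  0.99  0.005] y [ 0.004  0.004 -1.   ]
goal [574.4  63.1 290. ] tool shift mm [-15.6  14.6   2.9] rotvec [0.004 0.011 0.005] shift in goal axes [-15.6  14.7   2.7]
```

View pics/g2.png

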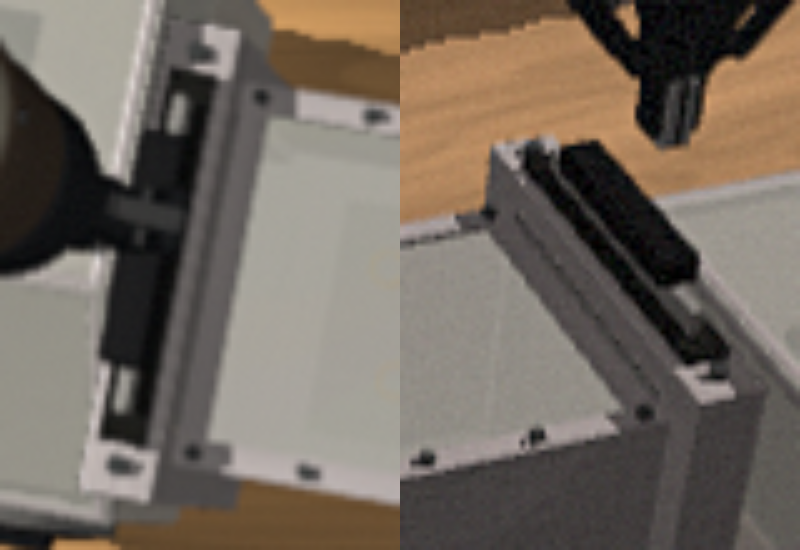

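The left crop shows the closed fingers over the bar and a bit past it (+y). The right crop shows the bar standing slightly up at about (620,210). I'll move 15 mm back and then press.

Call:
play_rows(
  series=[
    [-0.014, 0, 0.003, 0, 0, 0, 0],
    [-0.002, 0.008, 0, 0, 0.01, 0, 0],
    [0, 0.008, 0, 0, 0, 0, 0],
    [0, 0.006, 0, 0, 0, 0, 0],
    [0, 0.004, 0, 0, 0, 0, 0],
    [0, 0.004, 0, 0, 0, 0, 0],
  ],
)

```text
clock: 3.25
position: [576.4, 58.5, 280.7]
ee_rot: [0.54, 0.466, -0.453, -0.535]
contact_force: [-0.9, 0.6, 0.4]
gripper_width: 0.1
```

```bash
python3 st.py 0 118 270 1.571
```

```text
t 3.25 pos [576.4  58.5 280.7] F [-0.9  0.6  0.4] j [ 0.38  0.27 -0.04  0.   -1.24 -2.11] w 0.1
pb [  2.7 113.7 280.7] axes x [0.155 0.988 0.01 ] y [ 0.018  0.007 -1.   ]
goal [574.4  63.1 270. ] tool shift mm [ 4.1 10.7  2.9] rotvec [ 0.017 -0.004  0.01 ] shift in goal axes [ 4.3 10.7  2.7]
```

Call:
play_rows(
  series=[
    [0.004, 0.003, 0.003, 0.01, 0, 0.01, 0],
    [0, 0.003, 0, 0, 0, 0, 0],
    [0, 0.004, 0, 0, 0, 0, 0],
  ],
)

```text
clock: 3.55
position: [574.0, 63.5, 270.8]
ee_rot: [0.539, 0.461, -0.459, -0.535]
contact_force: [-2.9, -1.5, 5.2]
gripper_width: -0.3
```

Call:
play_rows(
  series=[
    [0, 0.004, 0, 0, 0, 0, 0],
    [0, 0.004, 0, 0, 0, 0, 0],
  ],
)

```text
clock: 3.75
position: [574.0, 63.5, 270.0]
ee_rot: [0.54, 0.462, -0.459, -0.533]
contact_force: [-9.4, 1.5, 18.5]
gripper_width: -0.0
```

Call:
play_rows(
  series=[
    [0, 0.004, 0, 0, 0, 0, 0],
  ],
)

```text
clock: 3.85
position: [574.0, 63.5, 270.1]
ee_rot: [0.541, 0.463, -0.458, -0.532]
contact_force: [-7.8, 0.7, 14.3]
gripper_width: 0.3
```

It stops dead at z = 270 with 14 to 18 N on it. I'll hold there.

Call:
play_rows(
  series=[
    [0, 0.005, 0, 0, 0, 0, 0],
    [0, 0.005, 0, 0, 0, 0, 0],
    [0, 0.005, 0, 0, 0, 0, 0],
  ],
)

```text
clock: 4.15
position: [574.0, 63.5, 270.0]
ee_rot: [0.543, 0.468, -0.456, -0.528]
contact_force: [-9.1, 1.5, 17.8]
gripper_width: 0.5
```

Call:
play_rows(
  series=[
    [0, 0.005, 0, 0, 0, 0, 0],
    [0, 0.005, 0, 0, 0, 0, 0],
    [0, 0.005, 0, 0, 0, 0, 0],
    [0, 0.005, 0, 0, 0, 0, 0],
    [0, 0.005, 0, 0, 0, 0, 0],
  ],
)

```text
clock: 4.65
position: [574.1, 63.5, 270.1]
ee_rot: [0.546, 0.475, -0.453, -0.521]
contact_force: [-10.2, 1.9, 18.4]
gripper_width: -0.2
```

Call:
play_rows(
  series=[
    [0, -0.01, 0, 0, 0, 0, 0],
    [0, -0.02, 0, 0, 0, 0, 0],
    [0, -0.02, 0, 0, 0, 0, 0],
  ],
)

```text
clock: 4.95
position: [570.6, 64.2, 320.2]
ee_rot: [0.545, 0.474, -0.454, -0.522]
contact_force: [0.5, -0.3, 1.6]
gripper_width: -0.1
```

```bash
python3 st.py -115 -152 300 1.571
```

```text
t 4.95 pos [570.6  64.2 320.2] F [ 0.5 -0.3  1.6] j [ 0.41  0.23 -0.01  0.02 -1.3  -2.12] w -0.1
pb [ -3.9 118.5 320.2] axes x [0.138 0.99  0.   ] y [ 0.044 -0.006 -0.999]
goal [ 419.8 -186.3  300. ] tool shift mm [-269.    14.9  115.4] rotvec [0.044 0.013 0.001] shift in goal axes [-270.4   20.2  111.2]
```

Call:
play_rows(
  series=[
    [-0.04, 0, 0.016, 0.044, 0.013, 0, 0],
    [-0.045, 0, 0.019, 0, 0, 0, 0],
    [-0.045, 0, 0.019, 0, 0, 0, 0],
    [-0.045, 0, 0.019, 0, 0, 0, 0],
    [-0.045, 0, 0.019, 0, 0, 0, 0],
    [-0.025, 0, 0.01, 0, 0, 0, 0],
    [0, 0, 0, 0, 0, 0, 0],
    [0, 0, 0, 0, 0, 0, 0],
  ],
)

```text
clock: 5.75
position: [432.5, -169.0, 320.0]
ee_rot: [0.538, 0.464, -0.459, -0.534]
contact_force: [-0.3, 0.1, -0.9]
gripper_width: -0.2
```

```bash
python3 st.py -112 -152 216 1.571
```

```text
t 5.75 pos [ 432.5 -169.   320. ] F [-0.3  0.1 -0.9] j [-0.02  0.05 -0.21 -0.   -1.31 -1.7 ] w -0.2
pb [-105.1 -132.9  320. ] axes x [0.149 0.989 0.003] y [ 0.009  0.002 -1.   ]
goal [ 422.8 -186.8  216. ] tool shift mm [-19.4 103.9   7.9] rotvec [0.009 0.003 0.003] shift in goal axes [-19.1 104.    6.9]
```

Call:
play_rows(
  series=[
    [-0.019, 0, 0.008, 0, 0, 0, 0],
    [0, 0.03, 0, 0, 0, 0, 0],
    [0, 0.03, 0, 0, 0, 0, 0],
    [0, 0.03, 0, 0, 0, 0, 0],
    [0, 0.012, 0, 0, 0, 0, 0],
    [0, 0, 0, 0, 0, 0, 0],
  ],
)

```text
clock: 6.35
position: [428.6, -183.0, 214.7]
ee_rot: [0.537, 0.467, -0.459, -0.531]
contact_force: [-0.9, 0.2, 0.5]
gripper_width: -0.1
```

```bash
python3 st.py -85 -152 216 1.571;  python3 - <<'E'
from h import *
a=cam("top");b=cam("scene")
A=cv2.resize(a["color"][190:290,290:370,::-1],None,fx=5,fy=5)
B=cv2.resize(b["color"][120:220,260:340,::-1],None,fx=5,fy=5)
cv2.imwrite("pics/g3.png",np.hstack([A,B]))
E
```

```text
t 6.35 pos [ 428.6 -183.   214.7] F [-0.9  0.2  0.5] j [-0.05  0.12 -0.4  -0.   -1.04 -1.66] w -0.1
pb [-106.8 -147.3  214.7] axes x [0.141 0.99  0.003] y [ 0.014  0.001 -1.   ]
goal [ 449.5 -190.9  216. ] tool shift mm [ -4.9  -1.  -21.8] rotvec [0.014 0.01  0.003] shift in goal axes [ -4.7  -1.3 -21.8]
```

View pics/g3.png

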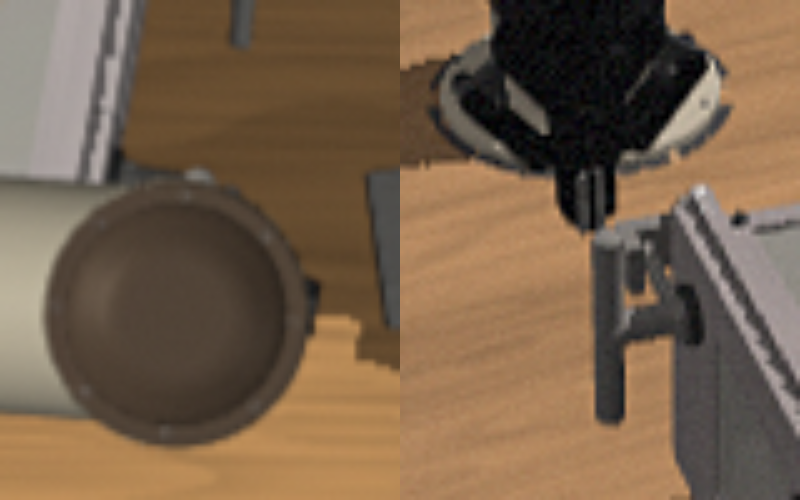

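Call:
play_rows(
  series=[
    [-0.005, 0, -0.01, 0.01, 0.01, 0, 0],
    [0, 0, -0.01, 0, 0, 0, 0],
    [0, 0, -0.009, 0, 0, 0, 0],
    [0, 0, -0.008, 0, 0, 0, 0],
    [0, 0, -0.008, 0, 0, 0, 0],
  ],
)

```text
clock: 6.95
position: [473.3, -193.8, 219.5]
ee_rot: [-0.536, -0.463, 0.46, 0.536]
contact_force: [-5.5, 1.0, -0.1]
gripper_width: -0.2
```

Call:
play_rows(
  series=[
    [0, 0, -0.01, 0, 0, 0, 0],
    [0, 0, -0.01, 0, 0, 0, 0],
    [0, 0, -0.01, 0, 0, 0, 0],
  ],
)

```text
clock: 7.25
position: [502.6, -198.4, 218.6]
ee_rot: [-0.534, -0.461, 0.461, 0.538]
contact_force: [-3.1, -0.1, 1.3]
gripper_width: 0.1
```

```bash
python3 st.py -45 -152 216 1.571
```

```text
t 7.25 pos [ 502.6 -198.4  218.6] F [-3.1 -0.1  1.3] j [-0.08  0.25 -0.22 -0.   -1.11 -1.64] w 0.1
pb [ -31.4 -151.4  218.6] axes x [0.15  0.989 0.003] y [-0.003  0.004 -1.   ]
goal [ 489.  -196.9  216. ] tool shift mm [-0.6  2.7 13.6] rotvec [-0.004  0.002  0.003] shift in goal axes [-0.6  2.6 13.6]
```

Call:
play_rows(
  series=[
    [0, 0.006, 0, 0, 0, 0, 0],
    [0, 0.007, 0, 0, 0, 0, 0],
    [0, 0.007, 0, 0, 0, 0, 0],
    [0, 0.007, 0, 0, 0, 0, 0],
  ],
)

```text
clock: 7.65
position: [514.3, -200.1, 196.1]
ee_rot: [0.542, 0.468, -0.456, -0.529]
contact_force: [3.0, -0.9, 4.1]
gripper_width: 0.1
```

Call:
play_rows(
  series=[
    [0, 0.007, 0, 0, 0, 0, 0],
    [0, 0.005, 0, 0, 0, 0, 0],
  ],
)

```text
clock: 7.85
position: [516.8, -201.4, 187.2]
ee_rot: [0.544, 0.469, -0.456, -0.526]
contact_force: [-9.4, 0.1, 32.1]
gripper_width: -0.0
```

```bash
python3 st.py -25 -152 230 1.571; python3 - <<'E'
from h import *
b=cam("scene")
cv2.imwrite("pics/g4.png",cv2.resize(b["color"][110:230,260:420,::-1],None,fx=5,fy=5))
E
```

```text
t 7.85 pos [ 516.8 -201.4  187.2] F [-9.4  0.1 32.1] j [-0.08  0.29 -0.26  0.01 -1.   -1.64] w -0.0
pb [ -16.8 -152.2  187.2] axes x [ 0.144  0.99  -0.002] y [ 0.03  -0.007 -1.   ]
goal [ 508.8 -200.   230. ] tool shift mm [  0.2 -43.    6.9] rotvec [ 0.031  0.007 -0.002] shift in goal axes [  0.2 -42.8   8.2]
```

View pics/g4.png

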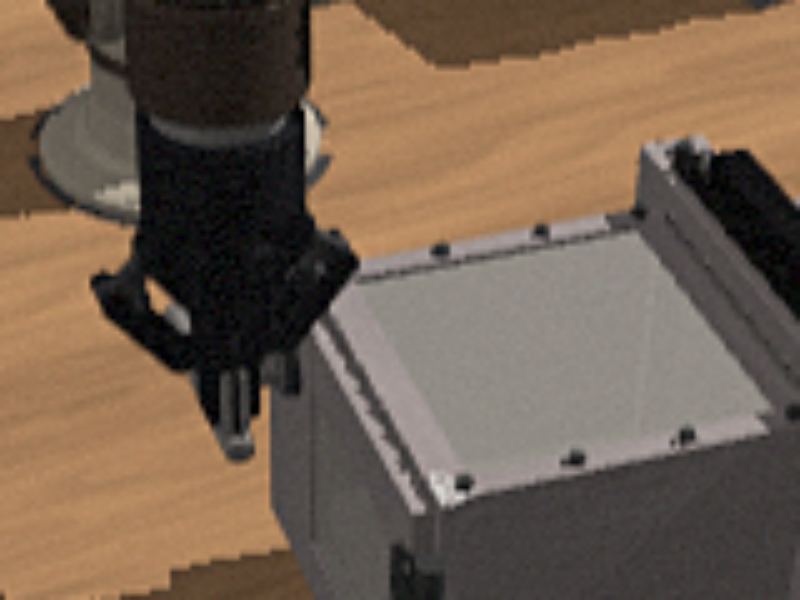

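The bar is level, with its end at (237,450), and the handle is at its stop with 32 N on it. I'll lift off, open partly and cage the bar for the pull.

Call:
play_rows(
  series=[
    [0, -0.02, 0, 0, 0, 0, 0],
    [0, -0.025, 0, 0.03, 0.007, 0, 0],
    [-0.014, -0.01, 0.006, 0, 0, 0, 0.05],
    [0, 0, 0, 0, 0, 0, 0.05],
    [0, 0, 0, 0, 0, 0, 0.05],
    [0, 0, 0, 0, 0, 0, 0.05],
  ],
)

```text
clock: 8.5
position: [497.8, -212.9, 235.2]
ee_rot: [-0.531, -0.455, 0.464, 0.544]
contact_force: [0.5, -0.3, -0.4]
gripper_width: 49.8
```

```bash
python3 st.py -27 -166 162 1.571
```

```text
t 8.5 pos [ 497.8 -212.9  235.2] F [ 0.5 -0.3 -0.4] j [-0.11  0.25 -0.17 -0.   -1.17 -1.62] w 49.8
pb [ -33.9 -166.4  235.2] axes x [0.155 0.988 0.002] y [-0.022  0.005 -1.   ]
goal [ 504.7 -213.5  162. ] tool shift mm [ 0.3 73.  -8.6] rotvec [-0.023 -0.003  0.002] shift in goal axes [ 0.4 73.2 -6.9]
```

Call:
play_rows(
  series=[
    [0, 0.015, -0.008, -0.02, 0, 0, 0.05],
    [0, 0.015, 0, 0, 0, 0, 0.05],
    [0, 0.015, 0, 0, 0, 0, 0.05],
    [0, 0.015, 0, 0, 0, 0, 0.05],
    [0, 0.013, 0, 0, 0, 0, 0.05],
    [0, 0, 0, 0, 0, 0, 0.05],
  ],
)

```text
clock: 9.1
position: [500.5, -212.3, 152.5]
ee_rot: [-0.533, -0.457, 0.462, 0.542]
contact_force: [-1.6, -0.2, 0.4]
gripper_width: 50.1
```

```bash
python3 st.py -27 -166 162 1.571;python3 - <<'E'
from h import *
a=cam("top");b=cam("scene")
A=cv2.resize(a["color"][130:250,270:350,::-1],None,fx=5,fy=5)
B=cv2.resize(b["color"][120:240,270:350,::-1],None,fx=5,fy=5)
cv2.imwrite("pics/g5.png",np.hstack([A,B]))
E
```

```text
t 9.1 pos [ 500.5 -212.3  152.5] F [-1.6 -0.2  0.4] j [-0.11  0.33 -0.29 -0.01 -0.97 -1.62] w 50.1
pb [ -31.3 -165.5  152.5] axes x [0.155 0.988 0.003] y [-0.014  0.006 -1.   ]
goal [ 504.7 -213.5  162. ] tool shift mm [-0.5 -9.6 -4.2] rotvec [-0.015 -0.004  0.004] shift in goal axes [-0.5 -9.5 -4.3]
```

View pics/g5.png

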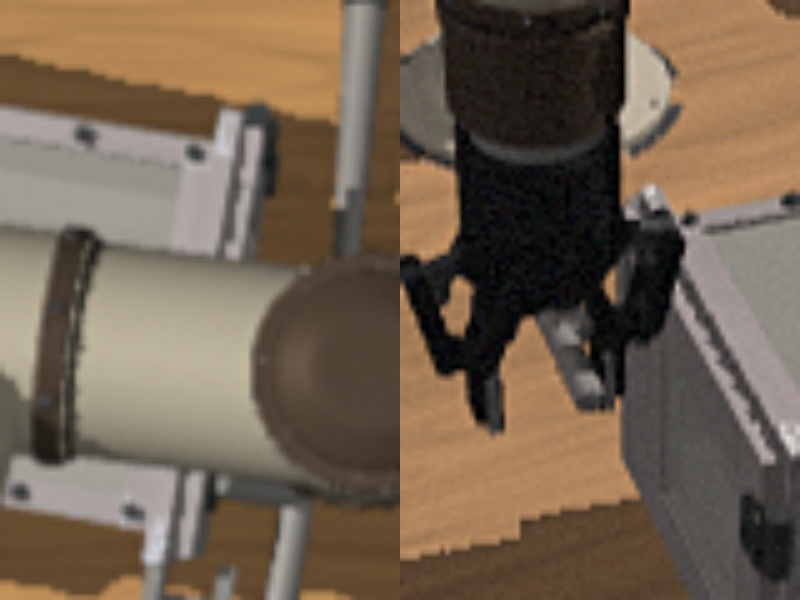

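The bar at (575,365) lies between the fingers, clear of the door top. I'll pull along the arc, which is constant in the tool frame.

Call:
play_rows(
  series=[
    [-0.006, -0.008, 0, 0, 0, 0, 0.05],
    [-0.012, 0, -0.005, 0, -0.08, 0, 0.05],
    [-0.012, 0, -0.005, 0, -0.08, 0, 0.05],
    [-0.012, 0, -0.005, 0, -0.08, 0, 0.05],
  ],
)

```text
clock: 9.6
position: [515.4, -253.7, 165.6]
ee_rot: [0.472, 0.525, -0.522, -0.479]
contact_force: [0.6, 4.5, -2.1]
gripper_width: 50.0
```

```bash
cat > arc.py <<'E'
from st import *
H=O+PB.apply([115,-101,0]); p=PB.inv().apply(s["position"]-H)
X=PB.inv().apply(Q.as_matrix()[:,0]); yaw=np.arctan2(X[1],X[0])-np.pi/2
th=np.arctan2(p[1],p[0])-np.arctan2(-64.5,-146); th=(th+np.pi)%(2*np.pi)-np.pi
print("tool-yaw turn",round(yaw,3),"pos angle",round(th,3),"radius",np.hypot(*p[:2]).round(1),"(160) tilt",np.round(Q.as_matrix()[:,1],3))
E
python3 arc.py
```

```text
t 9.6 pos [ 515.4 -253.7  165.6] F [ 0.6  4.5 -2.1] j [-0.18  0.36 -0.2  -0.01 -1.01 -1.29] w 50.0
pb [ -10.3 -204.1  165.6] axes x [-0.096  0.995  0.009] y [-0.004  0.009 -1.   ]
tool-yaw turn 0.248 pos angle 0.272 radius 162.3 (160) tilt [-0.004  0.009 -1.   ]
```

Tracking well, with about 4 N of pull.

Call:
play_rows(
  series=[
    [-0.012, 0.005, -0.006, 0, -0.09, 0, 0.05],
    [-0.012, 0, -0.006, 0, -0.09, 0, 0.05],
    [-0.012, 0, -0.006, 0, -0.09, 0, 0.05],
    [-0.012, 0, -0.006, 0, -0.09, 0, 0.05],
    [-0.012, 0, -0.006, 0, -0.08, 0, 0.05],
  ],
)

```text
clock: 10.1
position: [561.1, -303.0, 165.1]
ee_rot: [0.342, 0.622, -0.613, -0.347]
contact_force: [-0.9, 2.4, -1.7]
gripper_width: 50.0
```

```bash
python3 arc.py
```

```text
t 10.1 pos [ 561.1 -303.   165.1] F [-0.9  2.4 -1.7] j [-0.25  0.46 -0.04 -0.01 -1.08 -0.76] w 50.0
pb [  42.3 -246.   165.1] axes x [-0.525  0.851  0.013] y [-0.001  0.014 -1.   ]
tool-yaw turn 0.705 pos angle 0.69 radius 162.2 (160) tilt [-0.001  0.014 -1.   ]
```

Call:
play_rows(
  series=[
    [-0.012, 0.003, -0.006, 0, -0.08, 0, 0.05],
    [-0.012, 0, -0.006, 0, -0.08, 0, 0.05],
    [-0.012, 0, -0.006, 0, -0.08, 0, 0.05],
    [-0.012, 0, -0.006, 0, -0.08, 0, 0.05],
    [-0.012, 0, -0.006, 0, -0.08, 0, 0.05],
  ],
)

```text
clock: 10.6
position: [620.8, -329.2, 165.5]
ee_rot: [0.205, 0.681, -0.669, -0.215]
contact_force: [-1.9, 2.0, -2.1]
gripper_width: 49.9
```

```bash
python3 arc.py
```

```text
t 10.6 pos [ 620.8 -329.2  165.5] F [-1.9  2.  -2.1] j [-0.27  0.57  0.15 -0.02 -1.17 -0.33] w 49.9
pb [ 105.3 -262.8  165.5] axes x [-0.824  0.567  0.017] y [-0.007  0.019 -1.   ]
tool-yaw turn 1.12 pos angle 1.095 radius 162.1 (160) tilt [-0.007  0.019 -1.   ]
```

Call:
play_rows(
  series=[
    [-0.012, 0.003, -0.006, 0, -0.08, 0, 0.05],
    [-0.012, 0, -0.006, 0, -0.08, 0, 0.05],
    [-0.012, 0, -0.006, 0, -0.08, 0, 0.05],
    [-0.012, 0, -0.006, 0, -0.08, 0, 0.05],
    [-0.008, 0, -0.004, 0, -0.04, 0, 0.05],
    [0, 0, 0, 0, 0, 0, 0.05],
  ],
)

```text
clock: 11.2
position: [681.5, -330.6, 166.6]
ee_rot: [0.075, 0.709, -0.695, -0.087]
contact_force: [-0.3, 0.6, -0.7]
gripper_width: 50.1
```

```bash
python3 arc.py
```

```text
t 11.2 pos [ 681.5 -330.6  166.6] F [-0.3  0.6 -0.7] j [-0.25  0.67  0.34 -0.02 -1.26  0.02] w 50.1
pb [ 165.5 -255.   166.6] axes x [-0.974  0.227  0.019] y [-0.015  0.022 -1.   ]
tool-yaw turn 1.494 pos angle 1.472 radius 162.1 (160) tilt [-0.015  0.022 -1.   ]
```

Call:
play_rows(
  series=[
    [0.008, 0, 0, 0, 0, 0, 0.05],
    [0, -0.02, 0, 0.02, 0, 0.02, 0.05],
    [0, -0.03, 0, 0, 0, 0, 0.05],
    [0, -0.04, 0, 0, 0, 0, 0.05],
    [0, -0.04, 0, 0, 0, 0, 0.05],
    [-0.03, -0.03, 0.03, 0, 0, 0, 0.05],
    [-0.04, 0, 0.04, 0, 0, 0, 0.05],
    [-0.04, 0, 0.04, 0, 0, 0, 0.05],
    [0, 0, 0, 0, 0, 0, 0.05],
    [0, 0, 0, 0, 0, 0, 0.05],
  ],
)

```text
clock: 12.2
position: [735.2, -439.0, 347.6]
ee_rot: [-0.089, -0.696, 0.708, 0.078]
contact_force: [0.1, 0.4, 1.1]
gripper_width: 50.0
```

```bash
python3 st.py; python3 - <<'E'
from h import *
a=cam("top");b=cam("scene")
A=cv2.resize(a["color"][90:290,190:430,::-1],None,fx=1.6,fy=1.6)
B=cv2.resize(b["color"][90:290,260:500,::-1],None,fx=1.6,fy=1.6)
cv2.imwrite("pics/g6.png",np.hstack([A,B]))
E
```

```text
t 12.2 pos [ 735.2 -439.   347.6] F [0.1 0.4 1.1] j [-0.35  0.87  1.15  0.01 -1.83  0.11] w 50.0
pb [ 235.  -354.   347.6] axes x [-0.972  0.235 -0.017] y [ 0.014 -0.018 -1.   ]
```

View pics/g6.png

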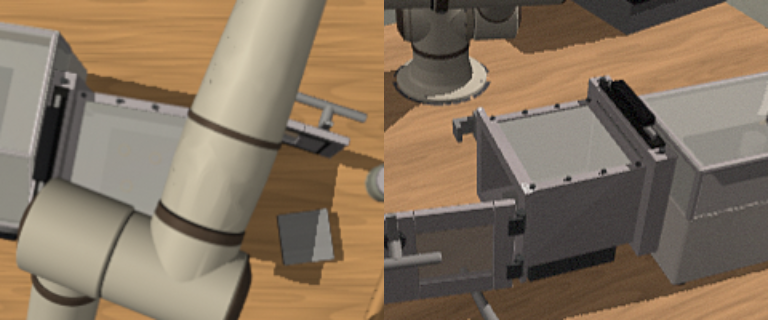

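The door stands open, its free end at (348,140) in the top view. The gate bar is down and the arm is clear. One angle check before I hand in.

```bash
python3 - <<'E'
from st import *
a=cam("top");p=onz(a,[(348/1.6+190,141/1.6+90)],220)[0]
H=O+PB.apply([115,-101,0]);v=PB.inv().apply(p-H);print("door angle",np.arctan2(-v[1],-v[0]),np.hypot(*v[:2]))
job_done()
E
```

```text
t 12.3 pos [ 734.6 -437.7  347.1] F [ 1.   1.1 -0.2] j [-0.35  0.86  1.14  0.01 -1.83  0.11] w 49.9
pb [ 234.2 -352.8  347.1] axes x [-0.972  0.233 -0.015] y [ 0.012 -0.016 -1.   ]
door angle 1.4316073139671466 216.7101870364016
the job is handed in; nothing more can be done
```

The pass lock is open for loading, and the job was handed in at 12.3 s on the robot's clock.

- **Gate:** I pressed the grip bar down with the closed fingers. It stopped dead at z = 270 mm, and I held 14 to 18 N on it for about 0.9 s before touching the door.
- **Handle and door:** I turned the T-handle to level, up to its stop. Then I caged the bar between the fingers, swung the door open along its arc and lifted the arm clear.

**Last checks:**
- **Door angle:** it measures about 1.43 rad in the top view; the last tool position on the arc gave about 1.47. Both are past 1.25.
- **Gate at the end:** the bar looks down in the last picture, but I did not measure its height again after the press.
- **Robot contact:** the wrist force is within its noise of about 1 N, so the robot is touching nothing.
- **Tools and jar:** the arm never went near them, but I did not measure their positions again.

No check failed.

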